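# Park the pan through the gap

### The job

Push the closed steel pan along the table, through the narrow gap between the portion scale and the two-lidded topping box, until it rests square and flush against the low steel stop rail beyond, near the middle of the rail. Slide it flat on the table with the outside of the fingers, without lifting or tipping it, and leave the bottles, shakers, bowl, cup and can where they stand.

Things in the scene. Friction and masses are not known exactly. Their poses are not given: they have to be found in the camera images.
- pan: the closed rectangular steel pan with a flat lid and no handle, loose on the table, 100 along its x by 110 along its y by 45 tall (the flat lid's raised middle adds 2), about 0.5 kg; origin at the centre of its underside. It starts a little turned and off line, on the rail's +y side beyond the gap
- rail: the low straight steel stop rail bolted to the table, 160 long along its x and 26 tall; origin at table level under the middle of the vertical face the pan must meet; its +y axis points from that face towards the gap and the pan's start, so the pan travels along its -y. The middle line of the gap is the rail's y axis to within 1 mm; the middle of the gap is 172 mm from the face
- scale: the flat portion scale with one square-edged steel platform, 46 tall. Bolted to the table. Origin at the centre of its underside; footprint 140 along its x by 100 along its y, straight vertical sides, axes parallel to the rail's. The gap is the space between its inner 100 mm side and that of the other fixture. It stands either on the robot's side of the gap or on the far side, changing places with the topping box. The gap between them is 106 to 109 mm wide and 100 mm long.
- toppings: the low steel topping box with two round black lids on top, 44 tall (53 with the lid knobs). Bolted to the table. Origin at the centre of its underside; footprint 140 along its x by 100 along its y, straight vertical sides, axes parallel to the rail's. The gap is the space between its inner 100 mm side and that of the other fixture.
- squeeze_a: yellow squeeze bottle, 54 wide, 180 tall (mm), a loose bystander; origin at the centre of its underside
- squeeze_b: second yellow squeeze bottle, 54 wide, 180 tall (mm), a loose bystander; origin at the centre of its underside
- salt: glass shaker with bright steel cap, 40 wide, 75 tall (mm), a loose bystander; origin at the centre of its underside
- pepper: glass shaker with dark cap, 40 wide, 75 tall (mm), a loose bystander; origin at the centre of its underside
- bowl: small white bowl, 90 wide, 35 tall (mm), a loose bystander; origin at the centre of its underside
- cup: paper cup, 72 wide, 90 tall (mm), a loose bystander; origin at the centre of its underside
- can: tall round can, 62 wide, 190 tall (mm), a loose bystander; origin at the centre of its underside
Things that resemble listed ones, but are neither listed nor needed, are in the scene too. Leave any purple look-alike of the pan alone.

How it is judged:
By the outcome, as a careful person would: the job done as asked, in the order asked, and still so for the second after the job is handed in, with the robot touching nothing.
It also fails if it takes over 72 s, if anything falls off the work surface, if the arm or the gripper's body presses on something with over 40 N, if the wrist force passes 120 N, or if a joint passes its speed limit or range.

### The arm

A 6-joint arm with a two-finger parallel gripper is mounted at the origin on the work surface. World frame = base frame: x ahead of the robot, y to its left, z up, the work surface at z = 0. Lengths are in m, angles in rad, forces in N, time in s.
With the tool pointing down it reaches from about 0.25 to 0.725 m from the base axis. Payload 4 kg.
Tool frame: the origin (TCP) lies on the centre line of the jaws, within the pads' length; the fingertips stand 8 mm ahead of it and the grasp point (between the pads) lies 11 mm behind it; z points along the fingers, y is the direction in which the jaws open and shut (so a half turn about z gives the same grasp; the last joint's range is limited). The gripper opens to 85 mm and grips with 20 to 120 N. Pads are 22 mm wide; open, the fingers measure 114 mm over their backs; the gripper's body (76 mm by 85 mm) begins 54 mm behind the grasp point. The pads swing forward as they close: fully open they stand 13 mm farther back than shut.
Start: joints at [1.324, 0.241, 0.005, 1.335, 0, 1.571], TCP at [0.122, 0.485, 0.239] pointing down, gripper open.
Joint ranges: [-2.72, 2.72], [-1.05, 1.87], [-1.09, 1.28], [-1.99, 2.15], [-1.42, 1.44], [-3.14, 3.14]. Speed limits (rad/s): [2.79, 2.79, 3.14, 3.14, 3.14, 3.14].

### API

Orientations are given as a rotation vector (axis times angle).
In Python, from bench import robot, imaging, finish_job gives the robot as it stands.
- The arm moves only by the tool apply_moves, never from a script. Its argument "moves" is a list of rows, each a list of 5 numbers: the shift along the tool's x, y, z in cm, then the turn about the tool's z in degrees, then the finger opening in cm, from 0 to 8.54. In form: [[x, y, z, twist, hand], ...]. A call has exactly 8 rows; each row shifts and turns the commanded pose from where the row before left it, along the tool's axes as they then stand; what a row does not reach is not made up. A row lasts 1/10 s, in which the tool goes at most 50 mm and 8.59 degrees, less where a joint would pass 70% of its speed; a pose out of reach is approached as far as the arm can. A call with a gripper value outside its range is refused whole. The fingers move at their own pace and stop on an object; "newtons" is the grip in N (left out, the last holds). Time passes only in rows, so rows that do not move let the fingers close, or fill a call up. It gives the time, the measured TCP pose, the force and the opening at its end, in the units of the state.
- robot.observe(): the state, without advancing time (a new reading comes with each control period).
- imaging.get_image(name): name is "side" or "top"; returns a dict with "image" (420x560x3 uint8, red, green, blue), "intrinsics" (3x3 intrinsics, pixels), "k1" (the pictures are not rectified: a ray, as slopes to the right and down, at radius r is drawn at 1 + k1 r^2 times it, then the intrinsics apply), "extrinsics" (4x4, takes a point from world to camera coordinates). Camera axes: x right, y down, z forward; pixel columns grow to the right and rows downward; lengths in m; the calibration is good to about 2 mm. A picture is of the moment at which its call begins. There is no depth.
- finish_job(): hands the job in, once; it reports no verdict.
The state is a dict: "clock": time; "qpos": joint angles; "joint_velocities": joint speeds; "tau": joint torques, N m; "tool_pos": TCP position; "ee_rot": TCP orientation; "force": force on the tool from outside, world axes, zero at the start; "ft_torque": the same for the moment, N m; "gripper_width": finger opening in m.
Only numpy, scipy, OpenCV 4.12 (cv2) and the standard library are available. Lean on these libraries where they do the work, as an engineer would, in place of code of your own. Each camera call takes 0.05 s, during which the arm holds its last target.

## Working session

There is one attempt and no reset: what is moved stays moved. The work goes in short steps, Python scripts to look and compute and a tool call to move; the robot and the scene stay as the last step left them, time stands still between calls to the robot, and variables do not carry over. Pictures are saved under pics/ and viewed, and the job is handed in when it is done.

Besides the shell and the picture viewer there is one more tool, called after ">>>" as a command line: name --pt "numbers of a row" for each row, then --argument value for the rest. apply_moves: Moves the arm, as the interface text tells. Its arguments: {"type":"object","properties":{"moves":{"type":"array"},"newtons":{"type":"number"}},"required":["moves"]}

```bash
mkdir -p pics; cat > h.py <<'E'
import numpy as np,cv2
from bench import robot,imaging,finish_job
def snap(n,f):
    d=imaging.get_image(n); cv2.imwrite(f,d["image"][:,:,::-1]); np.savez(f+'.npz',K=d["intrinsics"],k1=d["k1"],E=d["extrinsics"]); return d
def w2p(d,P):
    P=np.atleast_2d(P); E=np.array(d["E"] if "E" in d else d["extrinsics"]);K=np.array(d["K"] if "K" in d else d["intrinsics"]);k=float(d["k1"])
    c=P@E[:3,:3].T+E[:3,3]; s=c[:,:2]/c[:,2:]; s=s*(1+k*(s**2).sum(1,keepdims=True)); return np.c_[s,np.ones(len(s))]@K.T[:,:2]
def p2w(d,uv,z):
    from scipy.optimize import least_squares
    uv=np.atleast_2d(uv); out=[]
    for q in uv:
        r=least_squares(lambda a:w2p(d,[a[0],a[1],z])[0]-q,[0.45,0.0]); out.append(r.x)
    return np.array(out)
E
python3 - <<'E'
from h import *
for n in("top","side"):
    d=snap(n,f"pics/{n}0.png"); E=d["extrinsics"];print(n,d["k1"],d["intrinsics"],-E[:3,:3].T@E[:3,3])
    cv2.imwrite(f"pics/{n}0b.png",cv2.resize(d["image"][:,:,::-1],(800,600),interpolation=cv2.INTER_CUBIC))
s=robot.observe();print(s)
E
```

```text
top 0.03203381109856334 [[474.93635981   0.         286.62689327]
 [  0.         474.93635981 206.20816315]
 [  0.           0.           1.        ]] [3.97062891e-01 7.47931477e-04 1.16467513e+00]
side -0.006041175880816019 [[458.14033774   0.         272.69635461]
 [  0.         458.14033774 218.38846978]
 [  0.           0.           1.        ]] [-0.30472818 -0.75121288  0.93193784]
{'clock': 0.1, 'qpos': array([ 1.32402138e+00,  2.41347593e-01,  3.86934217e-03,  1.33519622e+00,
       -1.19803911e-05,  1.57081022e+00]), 'joint_velocities': array([ 0.00150107, -0.00052922,  0.00458292, -0.00173168, -0.00109896,
        0.00056293]), 'tau': array([ 6.50606148e-05, -3.73137331e+01,  2.53009933e+01,  1.08126272e-02,
       -5.32897366e-05,  2.16045571e-06]), 'tool_pos': array([0.12200944, 0.48432406, 0.23850096]), 'ee_rot': array([-3.86644838e-01, -3.11748682e+00,  2.92987338e-03]), 'force': array([0.09537417, 0.29334243, 0.44233476]), 'ft_torque': array([-0.02239486, -0.03227778, -0.01723999]), 'gripper_width': 0.08521369469961117}
```

View pics/top0b.png

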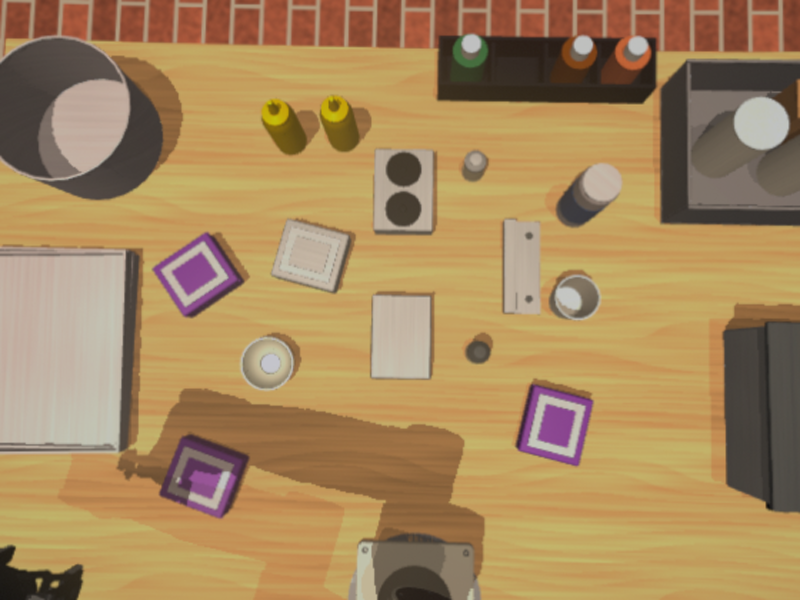

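View pics/side0b.png

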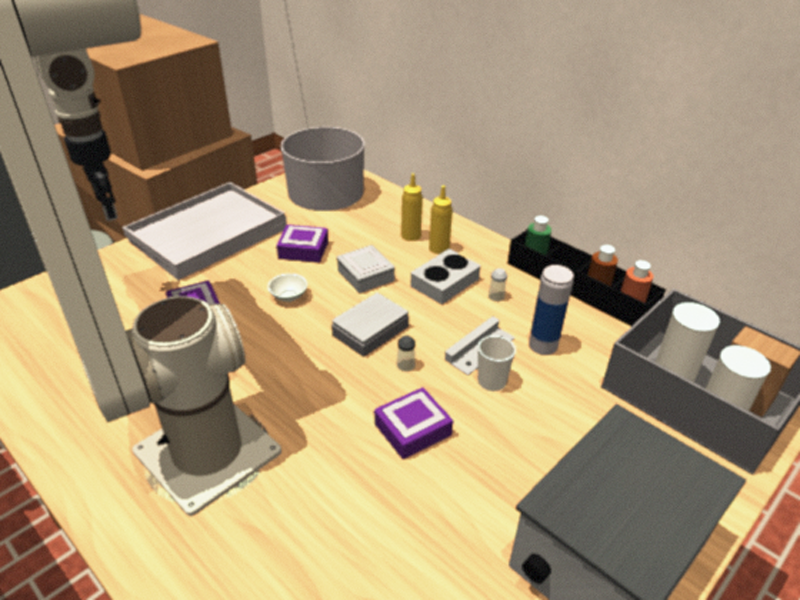

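The top view (enlarged) shows the steel pan at about (312,256), the topping box at (404,190) on the far side and the scale at (401,336) on the robot's side. The rail face is at column 505, with purple look-alikes around. World +x is up and +y is left. I'll enlarge it to measure.

```bash
python3 - <<'E'
import cv2
im=cv2.imread("pics/top0.png")
for i,(a,b,c,e) in enumerate([(180,145,320,275),(250,145,390,275)]):
    cv2.imwrite(f"pics/c{i}.png",cv2.resize(im[b:b+100 if 0 else b+130-25,a:a+140],None,fx=5.7,fy=5.7,interpolation=cv2.INTER_CUBIC))
cv2.imwrite("pics/c0.png",cv2.resize(im[145:215,185:285],(800,560),interpolation=cv2.INTER_CUBIC))
cv2.imwrite("pics/c1.png",cv2.resize(im[100:220,250:400][:112],(800,597),interpolation=cv2.INTER_CUBIC))
cv2.imwrite("pics/c2.png",cv2.resize(im[150:250,250:383],(798,600),interpolation=cv2.INTER_CUBIC))
E
```

```text
(no output)
```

View pics/c0.png

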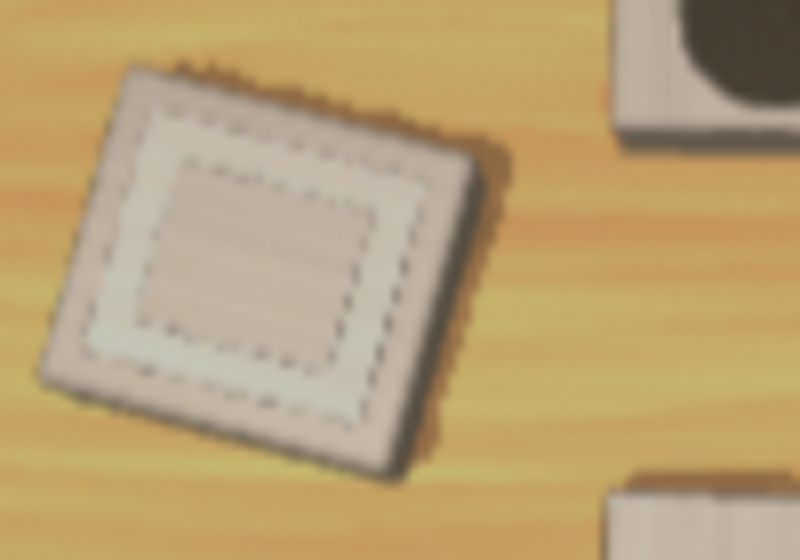

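View pics/c2.png

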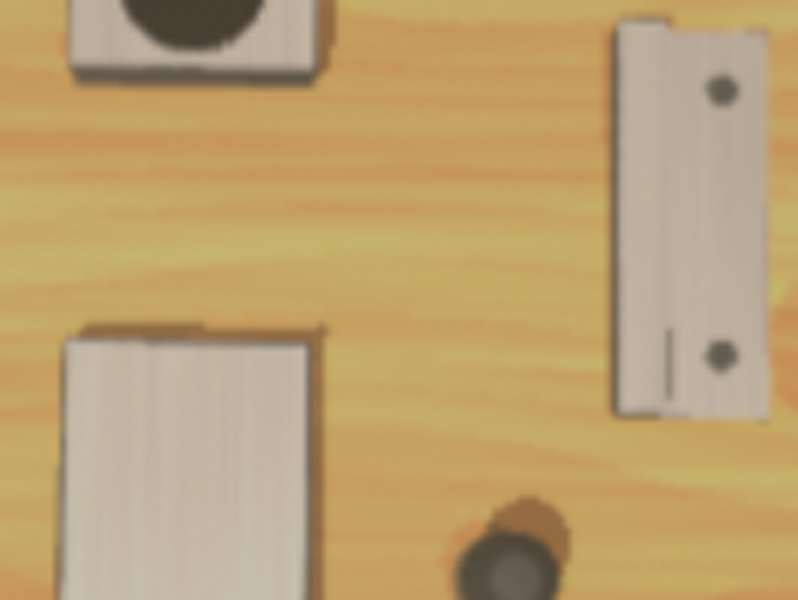

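```bash
cat > m.py <<'E'
from h import *
d=np.load("pics/top0.png.npz")
f=lambda P,s,o:(np.array(P)+.5)/s-.5+np.array(o)
pan=p2w(d,f([(132,66),(473,160),(398,474),(42,378)],8,(185,145)),.045)
print("pan",pan*1e3,pan.mean(0)*1e3)
for i in range(4):
    v=pan[(i+1)%4]-pan[i];print(np.linalg.norm(v)*1e3,np.degrees(np.arctan2(v[1],v[0])))
for n,P,z in(("rail",[(617,20),(615,412)],.026),("top",[(72,68),(318,68)],.044),("scale",[(65,341),(309,343)],.046)):
    q=p2w(d,f(P,6,(250,150)),z);v=q[1]-q[0];print(n,q*1e3,q.mean(0)*1e3,np.linalg.norm(v)*1e3,np.degrees(np.arctan2(v[1],v[0])))
E
python3 m.py
```

```text
pan [[624.49853391 227.9934328 ]
 [598.33534122 124.89886766]
 [503.63223771 144.06992135]
 [529.84287842 250.95343795]] [564.07724782 186.97891494]
106.36259686923582 -104.23982338214722
96.62405038763744 168.55607956695223
110.05036941157772 76.22147248015033
97.4004874358982 -13.634529497881653
rail [[ 636.07412719 -136.20942732]
 [ 477.23541848 -137.34443892]] [ 556.65477284 -136.77693312] 158.8427638802756 -179.59058929831284
top [[608.29292993  82.45006838]
 [610.43247251 -15.57343402]] [609.36270122  33.43831718] 98.04684933993256 -88.74961315141293
scale [[498.77782225  81.870426  ]
 [500.21965148 -14.36718481]] [499.49873687  33.7516206 ] 96.24841092763812 -89.14166042435467
```

```bash
python3 - <<'E'
import cv2
im=cv2.imread("pics/top0.png")
cv2.imwrite("pics/c3.png",cv2.resize(im[60:165,170:310],(800,600),interpolation=cv2.INTER_CUBIC))
im=cv2.imread("pics/side0.png")
cv2.imwrite("pics/c4.png",cv2.resize(im[115:235,190:350],(800,600),interpolation=cv2.INTER_CUBIC))
E
python3 - <<'E'
from h import *
d=np.load("pics/top0.png.npz")
print(p2w(d,np.array([(242,273),(190,315),(155,270),(208,235)])*.7,.045)*1e3)
for c,r in [((270,363),.03)]: print(p2w(d,np.array(c)*.7,r)*1e3)
E
```

```text
[[530.42277657 299.58619805]
 [458.44511795 382.25726553]
 [532.07088294 444.47709313]
 [593.09771718 359.4238446 ]]
[[382.33276361 249.67753454]]
```

View pics/c3.png

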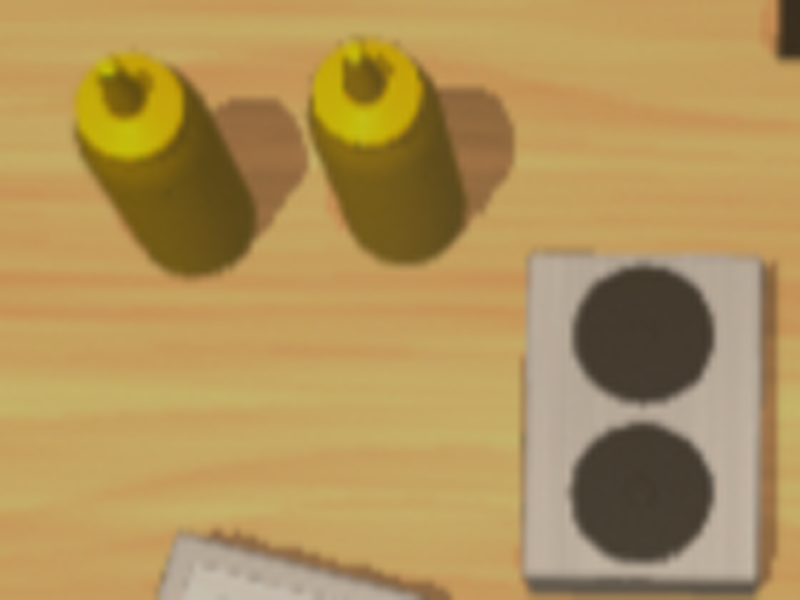

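View pics/c4.png

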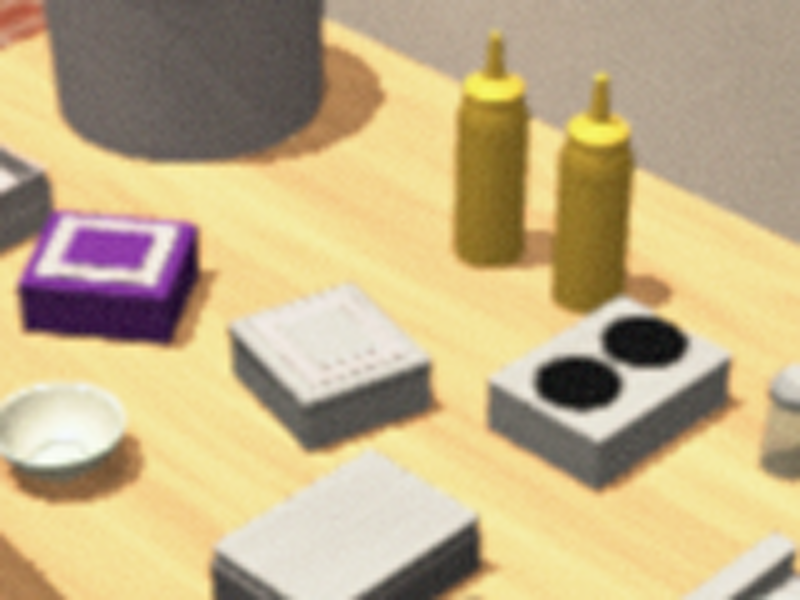

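The +x side of the pan is clear: the bottles' near edges are at x≈0.72. Measured poses:

| Item | Position | Angle |
|---|---|---|
| Rail and gap axes | gap line x≈0.554 at y=0.034 | about +0.75° |
| Pan | (0.564, 0.187) | about −13.5° |

A −x push at the pan's rear +x corner turns it the right way and shifts it towards the line in one move.

>>> apply_moves --pt "0 0 0 8.35 0" --pt "0 0 0 8.35 0" --pt "0 0 0 8.35 0" --pt "0 0 0 8.35 0" --pt "0 0 0 8.35 0" --pt "0 0 0 8.35 0" --pt "0 0 0 8.35 0" --pt "0 0 0 8.35 0"

```text
clock: 0.9
tool_pos: [0.1221, 0.4845, 0.2388]
ee_rot: [2.046, 2.383, -0.002]
force: [-0.0, -0.0, -0.0]
gripper_width: -0.0001
```

>>> apply_moves --pt "0 0 0 8.35 0" --pt "-1.9 3.7 0 0 0" --pt "-1.9 3.7 0 0 0" --pt "-1.9 3.7 0 0 0" --pt "-1.9 3.7 0 0 0" --pt "-1.9 3.7 0 0 0" --pt "-1.9 3.7 0 0 0" --pt "-1.9 3.7 0 0 0"

```text
clock: 1.7
tool_pos: [0.3839, 0.3539, 0.2389]
ee_rot: [-2.208, -2.235, 0.001]
force: [0.4, 1.3, -0.4]
gripper_width: -0.0001
```

>>> apply_moves --pt "-2 3.8 0 0 0" --pt "-2 3.8 0 0 0" --pt "-2 3.8 0 0 0" --pt "-2 3.8 0 0 0" --pt "-2 3.8 0 0 0" --pt "-2 3.8 0 0 0" --pt "-1.8 3.8 0 0 0" --pt "0 0 0 0 0"

```text
clock: 2.5
tool_pos: [0.6541, 0.2166, 0.2353]
ee_rot: [-2.214, -2.229, 0.005]
force: [0.9, -0.8, 0.6]
gripper_width: 0.0
```

```bash
python3 - <<'E'
from h import *
d=snap("top","pics/top1.png");cv2.imwrite("pics/top1b.png",cv2.resize(d["image"][60:240,150:390,::-1],(800,600),interpolation=cv2.INTER_CUBIC))
print(robot.observe()["tool_pos"])
E
```

```text
[0.65190006 0.21825951 0.23602932]
```

View pics/top1b.png

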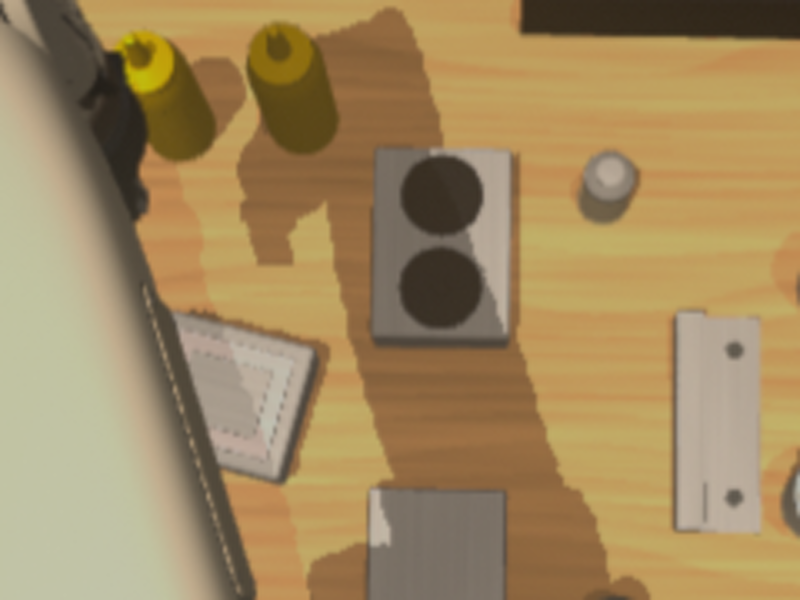

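The arm hides half of the pan from above, but the front edge is still visible. I'll descend partway and check with the side camera.

>>> apply_moves --pt "0 0 2 0 0" --pt "0 0 2 0 0" --pt "0 0 2 0 0" --pt "0 0 2 0 0" --pt "0 0 2 0 0" --pt "0 0 2 0 0" --pt "0 0 2 0 0" --pt "0 0 0 0 0"

```text
clock: 3.35
tool_pos: [0.6467, 0.2205, 0.0959]
ee_rot: [-2.203, -2.234, 0.01]
force: [-1.6, 0.4, 0.1]
gripper_width: -0.0002
```

```bash
python3 - <<'E'
from h import *
d=snap("side","pics/s1.png");cv2.imwrite("pics/s1b.png",cv2.resize(d["image"][85:235,190:390,::-1],(800,600),interpolation=cv2.INTER_CUBIC))
print(robot.observe()["tool_pos"])
E
```

```text
[0.64807341 0.22076017 0.09793497]
```

View pics/s1b.png

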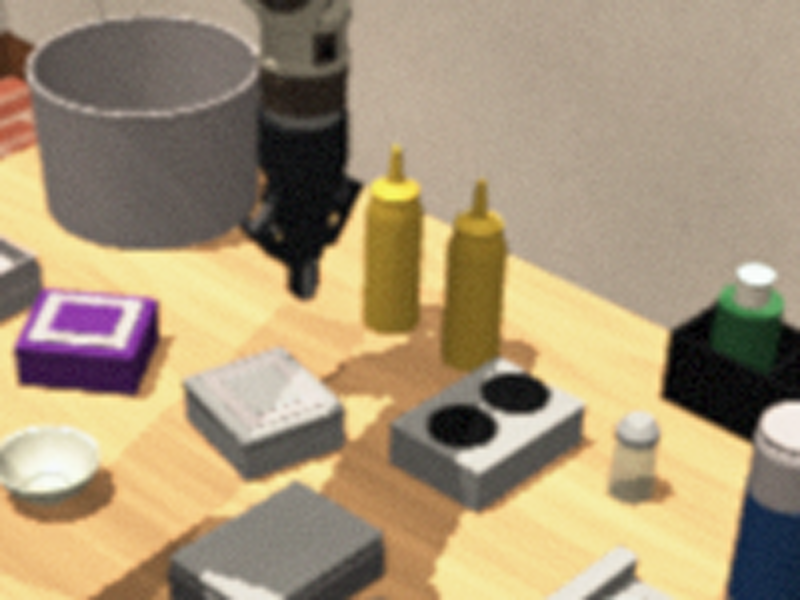

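>>> apply_moves --pt "-0.5 0.3 0 0 0" --pt "0 0 1.5 0 0" --pt "0 0 1.5 0 0" --pt "0 0 1.5 0 0" --pt "0 0 1.5 0 0" --pt "0 0 0.8 0 0" --pt "0 0 0 0 0" --pt "0 0 0 0 0"

```text
clock: 4.2
tool_pos: [0.6539, 0.2155, 0.0319]
ee_rot: [2.207, 2.235, 0.001]
force: [0.4, -0.2, 0.8]
gripper_width: -0.0002
```

>>> apply_moves --pt "0 -0.3 0 0 0" --pt "0 -0.3 0 0 0" --pt "0 -0.3 0 0 0" --pt "0 -0.3 0 0 0" --pt "0 -0.3 0 0 0" --pt "0 -0.2 0 0 0" --pt "0 0 0 0 0" --pt "0 0 0 0 0"

```text
clock: 5.0
tool_pos: [0.6369, 0.2154, 0.0317]
ee_rot: [2.207, 2.235, 0.001]
force: [2.1, 0.7, 0.4]
gripper_width: -0.0003
```

```bash
python3 - <<'E'
from h import *
d=snap("side","pics/s2.png");cv2.imwrite("pics/s2b.png",cv2.resize(d["image"][85:235,190:390,::-1],(800,600),interpolation=cv2.INTER_CUBIC))
d=snap("top","pics/top2.png");cv2.imwrite("pics/top2b.png",cv2.resize(d["image"][100:220,190:350,::-1],(800,600),interpolation=cv2.INTER_CUBIC))
s=robot.observe();print(s["tool_pos"],s["force"])
E
```

```text
[0.63689147 0.21529474 0.03158374] [2.44597557 0.9348607  0.92041003]
```

View pics/s2b.png

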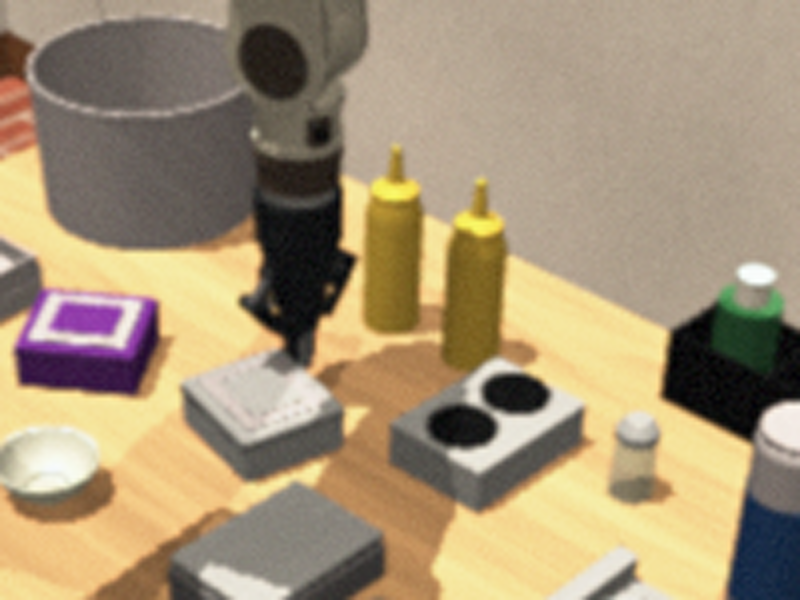

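View pics/top2b.png

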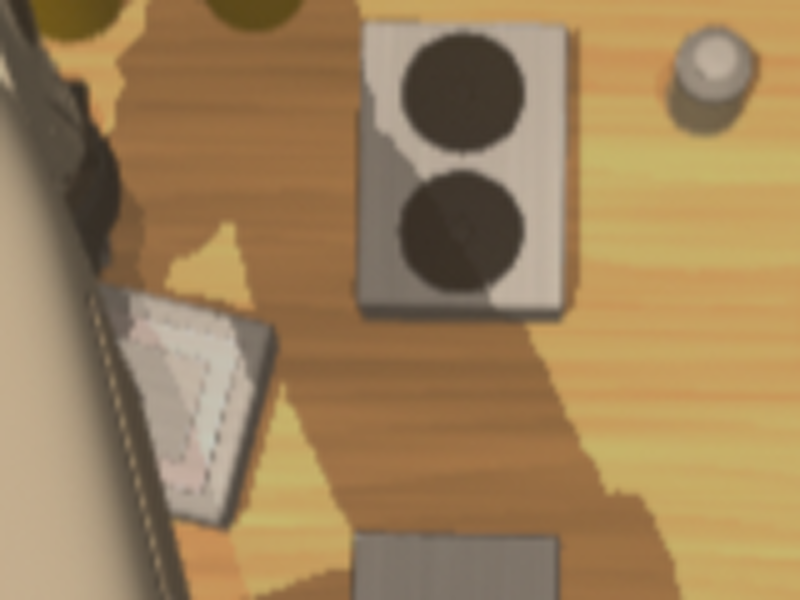

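The finger has just made contact (TCP x=0.637, 2 N). The pan's visible front corners in the crop are at (275,325) and (228,527). I'll push 14 mm in −x.

>>> apply_moves --pt "0 -0.2 0 0 0" --pt "0 -0.2 0 0 0" --pt "0 -0.2 0 0 0" --pt "0 -0.2 0 0 0" --pt "0 -0.2 0 0 0" --pt "0 -0.2 0 0 0" --pt "0 -0.2 0 0 0" --pt "0 0 0 0 0"

```text
clock: 5.9
tool_pos: [0.6222, 0.215, 0.0314]
ee_rot: [-2.207, -2.235, 0.0]
force: [2.7, 1.5, 2.1]
gripper_width: -0.0003
```

```bash
python3 - <<'E'
from h import *
d=snap("top","pics/top3.png");cv2.imwrite("pics/top3b.png",cv2.resize(d["image"][100:220,190:350,::-1],(800,600),interpolation=cv2.INTER_CUBIC))
s=robot.observe();print(s["tool_pos"],s["force"])
E
```

```text
[0.62224084 0.21490428 0.03136999] [3.14046013 0.78663798 1.29395206]
```

View pics/top3b.png

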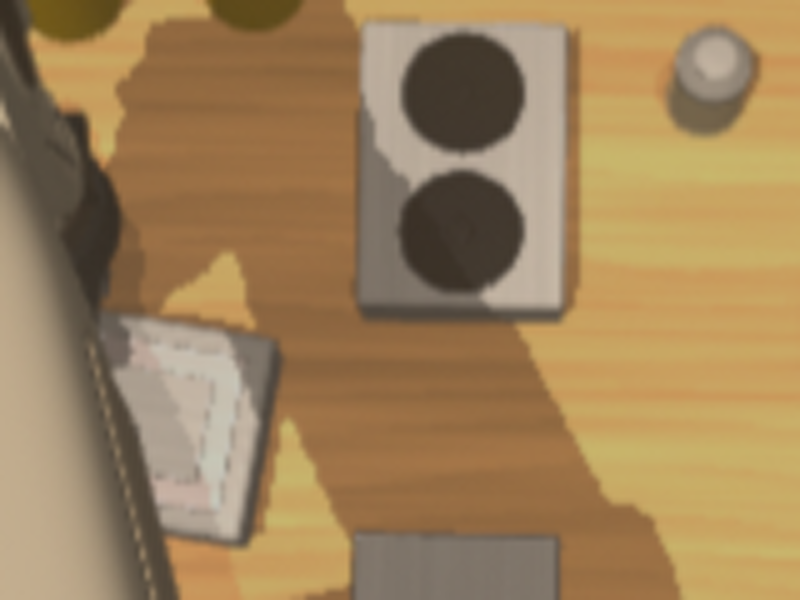

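```bash
cat > fe.py <<'E'
from h import *
def front(pngz,P,s,o,z=.045):
    d=np.load(pngz); q=p2w(d,(np.array(P)+.5)/s-.5+np.array(o),z)
    v=q[0]-q[1]; a=np.degrees(np.arctan2(v[1],v[0])); u=v/np.linalg.norm(v); yv=np.array([-u[1],u[0]])
    c=q.mean(0)+yv*.055; return q*1e3,np.linalg.norm(v)*1e3,a,c*1e3
if __name__=="__main__":
    print(*front("pics/top2.png.npz",[(275,325),(228,527)],5,(190,100)))
    print(*front("pics/top3.png.npz",[(280,342),(243,545)],5,(190,100)))
E
python3 fe.py
```

```text
[[598.29355473 122.71408846]
 [500.85296094 141.86541021]] 99.3047956660356 -11.119384311012338 [560.18022489 186.25726039]
[[590.13409834 120.05917077]
 [492.45284035 134.45462002]] 98.73630092760088 -8.383430176819692 [549.31230032 181.66919501]
```

The push moved the pan mainly in −x. It is now roughly (0.552, 0.182) at about −9 to −10°, so the lateral offset is right. Next I'll retract, open the fingers to about 62 mm, and push squarely from behind with the sides of both fingers.

>>> apply_moves --pt "0 1 0 0 0" --pt "0 1 0 0 0" --pt "0 0 -2 0 0" --pt "0 0 -2 0 0" --pt "0 0 -2 0 6.2" --pt "0 0 -2 0 6.2" --pt "1.7 -3 0 0 6.2" --pt "1.7 -3 0 0 6.2"

```text
clock: 6.75
tool_pos: [0.5805, 0.2474, 0.1107]
ee_rot: [-2.209, -2.232, 0.005]
force: [0.3, 0.4, 0.5]
gripper_width: 0.058
```

>>> apply_moves --pt "1.8 -3.1 0 0 6.2" --pt "0 0 0 0 6.2" --pt "0 0 0 0 6.2" --pt "0 0 0 0 6.2" --pt "0 0 0 0 6.2" --pt "0 0 0 0 6.2" --pt "0 0 0 0 6.2" --pt "0 0 0 0 6.2"

```text
clock: 7.55
tool_pos: [0.5512, 0.2658, 0.1112]
ee_rot: [-2.208, -2.234, 0.0]
force: [-0.1, -0.7, -0.1]
gripper_width: 0.0622
```

```bash
python3 - <<'E'
from h import *
d=snap("top","pics/top4.png");cv2.imwrite("pics/top4b.png",cv2.resize(d["image"][100:220,190:350,::-1],(800,600),interpolation=cv2.INTER_CUBIC))
d=snap("side","pics/s4.png");cv2.imwrite("pics/s4b.png",cv2.resize(d["image"][85:235,190:390,::-1],(800,600),interpolation=cv2.INTER_CUBIC))
s=robot.observe();print(s["tool_pos"],s["ee_rot"],s["force"],s["gripper_width"])
E
```

```text
[0.55103952 0.26595812 0.11124701] [-2.20801602e+00 -2.23476346e+00  1.30269903e-04] [-0.25809487 -0.09208262 -0.32513076] 0.06240169681488629
```

View pics/top4b.png

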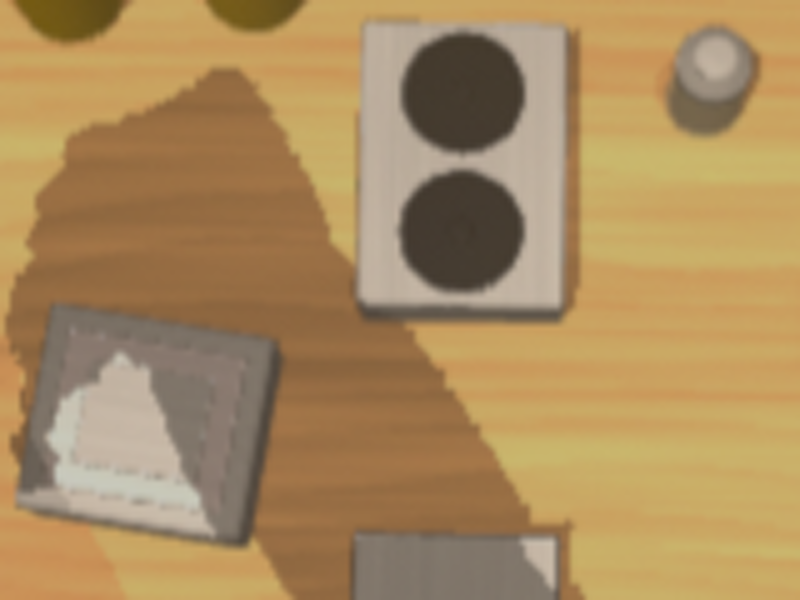

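View pics/s4b.png

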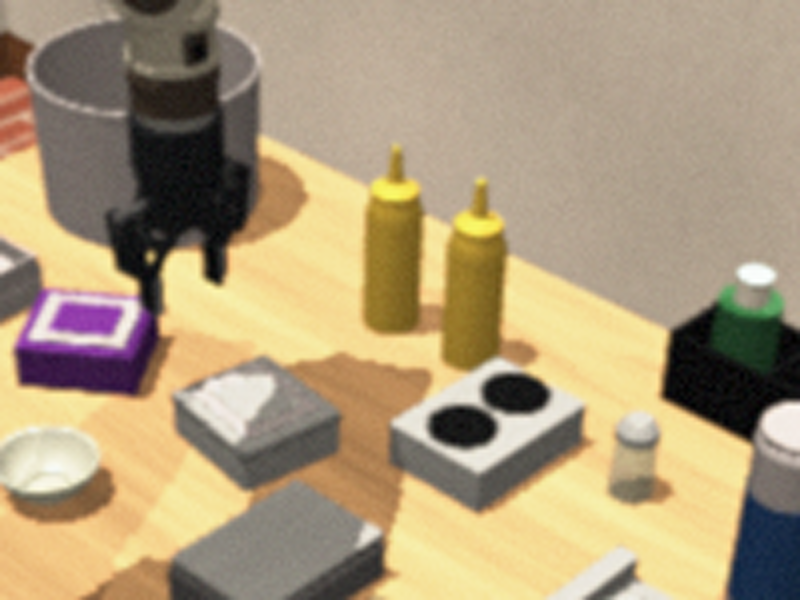

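```bash
cat > fit.py <<'E'
from h import *
from scipy.optimize import least_squares
def fit(npz,P,s,o,z=.045):
    d=np.load(npz); q=(np.array(P)+.5)/s-.5+np.array(o)
    L=np.array([(50,55),(50,-55),(-50,-55),(-50,55)])/1e3
    def w(p): c,s_=np.cos(p[2]),np.sin(p[2]); return np.c_[(L*p[3])@np.array([[c,-s_],[s_,c]]).T+p[:2],np.full(4,z)]
    r=least_squares(lambda p:(w(p)-0 is None) or (w2p(d,w(p))-q).ravel(),[.55,.1,0,1])
    p=r.x; lx=.5544-.0131*(p[1]-.0336)
    print("pan x %.1f y %.1f yaw %.2f scale %.3f res %.2fpx | offset from line %.1f, yaw rel .75: %.2f"%(p[0]*1e3,p[1]*1e3,np.degrees(p[2]),p[3],np.abs(r.fun).max(),(p[0]-lx)*1e3,np.degrees(p[2])-.75))
if __name__=="__main__":
    fit("pics/top0.png.npz",[(132,66),(473,160),(398,474),(42,378)],8,(185,145))
    fit("pics/top4.png.npz",[(52,304),(280,342),(243,545),(17,503)],5,(190,100))
E
python3 fit.py
```

```text
pan x 564.1 y 187.0 yaw -13.34 scale 0.977 res 0.78px | offset from line 11.7, yaw rel .75: -14.09
pan x 549.7 y 181.7 yaw -8.38 scale 0.991 res 0.59px | offset from line -2.8, yaw rel .75: -9.13
```

>>> apply_moves --pt "0 -0.2 1.5 0 6.2" --pt "0 0 1.5 0 6.2" --pt "0 0 1.5 0 6.2" --pt "0 0 1.5 0 6.2" --pt "0 0 1.5 0 6.2" --pt "0 0 0.8 0 6.2" --pt "0 0 0 0 6.2" --pt "0 0 0 0 6.2"

```text
clock: 8.45
tool_pos: [0.5492, 0.2663, 0.0287]
ee_rot: [2.208, 2.235, 0.001]
force: [0.6, 0.2, -0.1]
gripper_width: 0.062
```

>>> apply_moves --pt "-0.4 0 0 0 6.2" --pt "-0.4 0 0 0 6.2" --pt "-0.4 0 0 0 6.2" --pt "-0.4 0 0 0 6.2" --pt "-0.4 0 0 0 6.2" --pt "-0.4 0 0 0 6.2" --pt "-0.4 0 0 0 6.2" --pt "0 0 0 0 6.2"

```text
clock: 9.25
tool_pos: [0.5493, 0.2374, 0.0284]
ee_rot: [2.208, 2.234, -0.0]
force: [-0.8, 1.9, 0.7]
gripper_width: 0.0616
```

```bash
python3 - <<'E'
from h import *
d=snap("top","pics/top5.png");cv2.imwrite("pics/top5b.png",cv2.resize(d["image"][100:220,190:350,::-1],(800,600),interpolation=cv2.INTER_CUBIC))
s=robot.observe();print(s["tool_pos"],s["ee_rot"],s["force"],s["gripper_width"])
E
```

```text
[0.54942665 0.23740829 0.02828799] [ 2.20754077e+00  2.23388470e+00 -6.92073721e-04] [-0.45744195  1.57311235  0.34405578] 0.062191969654522256
```

View pics/top5b.png

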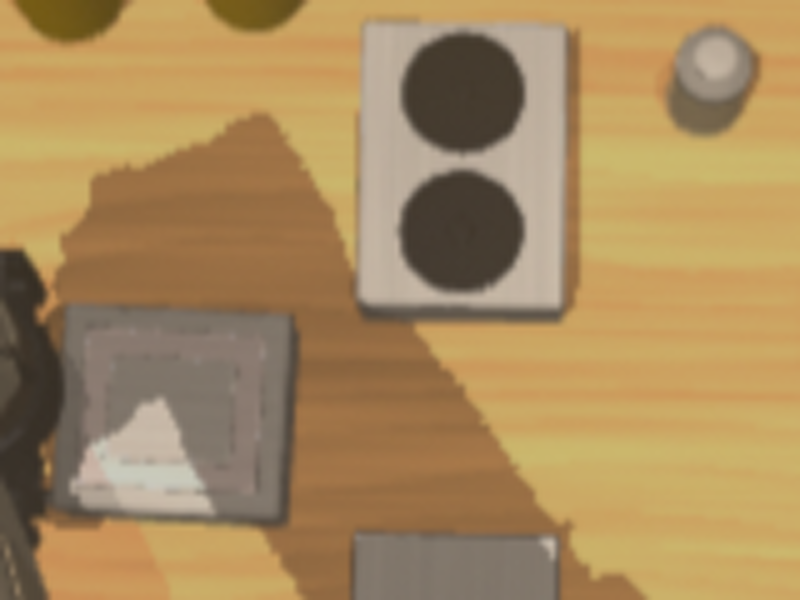

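```bash
python3 - <<'E'
from fit import *
fit("pics/top5.png.npz",[(66,304),(294,315),(285,523),(53,513)],5,(190,100))
E
```

```text
pan x 554.6 y 169.2 yaw -1.14 scale 1.001 res 0.23px | offset from line 2.0, yaw rel .75: -1.89
```

>>> apply_moves --pt "-0.2 0 0 0 6.2" --pt "-0.2 0 0 0 6.2" --pt "-0.2 0 0 0 6.2" --pt "-0.2 0 0 0 6.2" --pt "-0.2 0 0 0 6.2" --pt "0 0 0 0 6.2" --pt "0 0 0 0 6.2" --pt "0 0 0 0 6.2"

```text
clock: 10.1
tool_pos: [0.5497, 0.2275, 0.0282]
ee_rot: [2.207, 2.234, -0.001]
force: [-0.1, 1.8, 0.6]
gripper_width: 0.0617
```

```bash
python3 - <<'E'
from h import *
d=snap("top","pics/top6.png");cv2.imwrite("pics/top6b.png",cv2.resize(d["image"][145:220,195:295,::-1],(800,600),interpolation=cv2.INTER_CUBIC))
s=robot.observe();print(s["tool_pos"],s["ee_rot"],s["force"],s["gripper_width"])
E
```

```text
[0.54965426 0.22757832 0.02820555] [ 2.20724480e+00  2.23396725e+00 -6.32922914e-04] [ 1.06286326  1.35853419 -0.03465352] 0.062174507690642075
```

View pics/top6b.png

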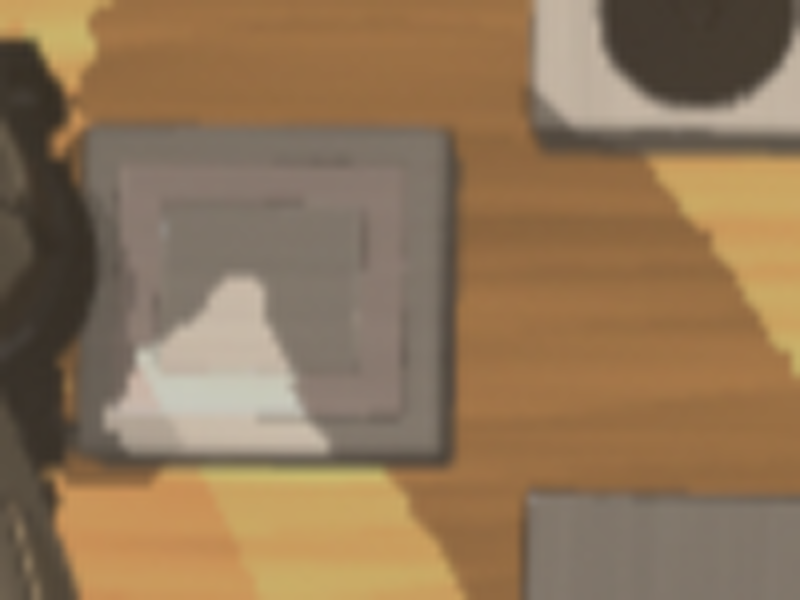

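```bash
python3 - <<'E'
from fit import *
fit("pics/top6.png.npz",[(88,128),(450,130),(446,459),(78,455)],8,(195,145))
d=np.load("pics/top6.png.npz")
f=lambda P:(np.array(P)+.5)/8-.5+np.array((195,145))
print(p2w(d,f([(540,131),(798,134)]),.044)*1e3,p2w(d,f([(528,493),(790,495)]),.046)*1e3)
E
```

```text
pan x 557.6 y 161.6 yaw 0.83 scale 0.988 res 0.14px | offset from line 4.9, yaw rel .75: 0.08
[[608.26781215  81.30176831]
 [609.04777608   4.15824788]] [[499.3304968   81.54117175]
 [500.53519992   4.01678713]]
```

The pan is square to the rail (0.1° off) but sits 4.8 mm to the +x side of the gap line, with its front 24 mm short of the entrance. I'll push diagonally towards −x.

>>> apply_moves --pt "-0.2 -0.04 0 0 6.2" --pt "-0.2 -0.06 0 0 6.2" --pt "-0.2 -0.06 0 0 6.2" --pt "-0.2 -0.06 0 0 6.2" --pt "-0.2 -0.06 0 0 6.2" --pt "-0.2 -0.06 0 0 6.2" --pt "0 0 0 0 6.2" --pt "0 0 0 0 6.2"

```text
clock: 10.95
tool_pos: [0.5459, 0.2155, 0.0283]
ee_rot: [2.208, 2.234, -0.002]
force: [1.3, 1.3, -0.4]
gripper_width: 0.0623
```

```bash
python3 - <<'E'
from h import *
d=snap("top","pics/top7.png");cv2.imwrite("pics/top7b.png",cv2.resize(d["image"][145:220,195:295,::-1],(800,600),interpolation=cv2.INTER_CUBIC))
s=robot.observe();print(s["tool_pos"],s["ee_rot"],s["force"],s["gripper_width"])
E
```

```text
[0.5458459  0.21553701 0.0282273 ] [ 2.20780517e+00  2.23445694e+00 -1.73289634e-03] [-0.21460667  0.07160101  0.01335142] 0.06215483079674437
```

View pics/top7b.png

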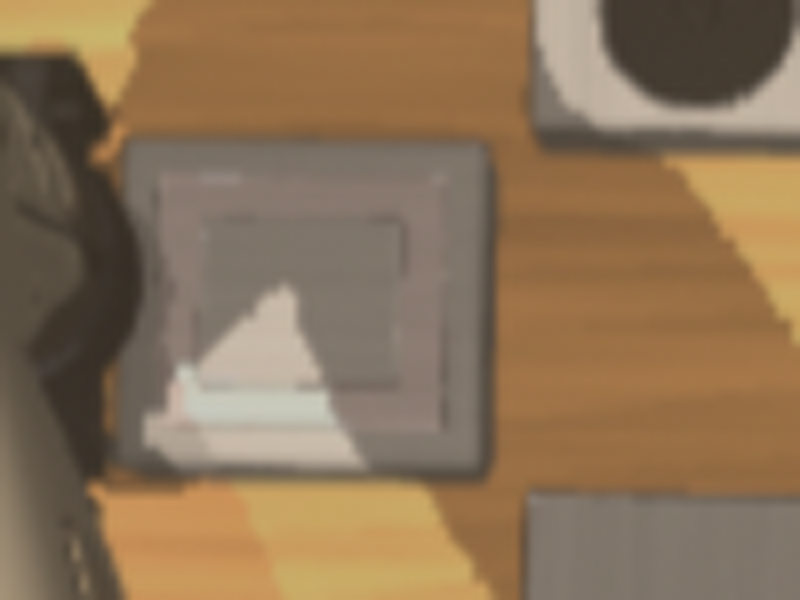

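The diagonal push worked: the pan moved 3.6 mm in −x and stayed square. About 1.3 mm of offset is left.

>>> apply_moves --pt "-0.2 -0.06 0 0 6.2" --pt "-0.2 -0.05 0 0 6.2" --pt "-0.2 -0.03 0 0 6.2" --pt "0 0 0 0 6.2" --pt "0 0 0 0 6.2" --pt "0 0 0 0 6.2" --pt "0 0 0 0 6.2" --pt "0 0 0 0 6.2"

```text
clock: 11.8
tool_pos: [0.5446, 0.2097, 0.0282]
ee_rot: [2.208, 2.235, -0.001]
force: [-0.9, 1.0, -0.9]
gripper_width: 0.0619
```

```bash
python3 - <<'E'
from fit import *
d=snap("top","pics/top8.png");cv2.imwrite("pics/top8b.png",cv2.resize(d["image"][145:220,205:305,::-1],(800,600),interpolation=cv2.INTER_CUBIC))
s=robot.observe();print(s["tool_pos"],s["ee_rot"],s["force"],s["gripper_width"])
fit("pics/top7.png.npz",[(126,141),(490,142),(486,472),(118,467)],8,(195,145))
E
```

```text
[0.54460039 0.20976013 0.02825819] [ 2.20772622e+00  2.23480612e+00 -1.06876321e-03] [-0.22039874  0.74805051 -0.72893868] 0.061794100934644505
pan x 554.1 y 149.7 yaw 0.89 scale 0.989 res 0.21px | offset from line 1.2, yaw rel .75: 0.14
```

View pics/top8b.png

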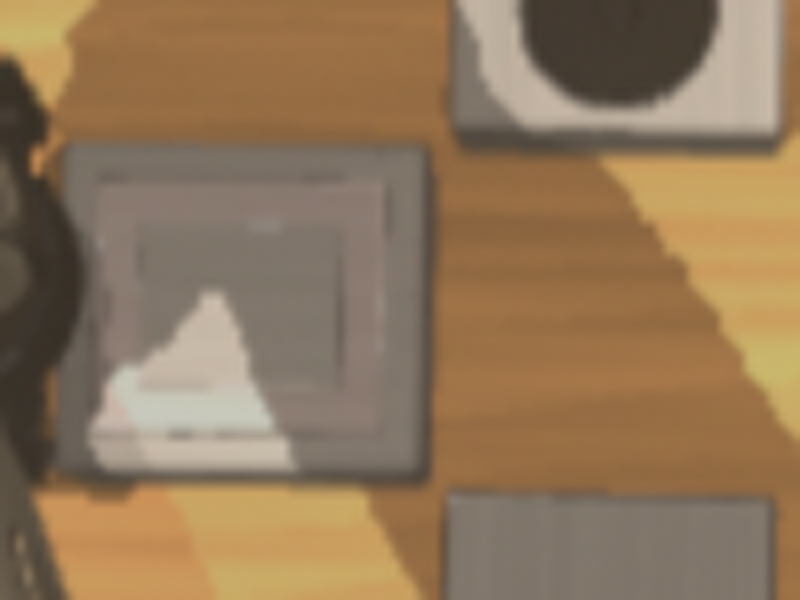

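The pan is centred on the gap: its front edges are at rows 148 and 474 against gap edges at 131 and 493. The pusher now sits 9 mm off the pan's centre and would clip the scale, so I'll back off, re-centre, narrow slightly and re-engage.

>>> apply_moves --pt "0.5 0 0 0 5.8" --pt "0.3 0.4 0 0 5.8" --pt "0 0.4 0 0 5.8" --pt "-0.2 0.05 0 0 5.8" --pt "-0.3 0 0 0 5.8" --pt "-0.2 0 0 0 5.8" --pt "-0.2 0 0 0 5.8" --pt "-0.2 0 0 0 5.8"

```text
clock: 12.65
tool_pos: [0.5532, 0.2076, 0.0282]
ee_rot: [-2.206, -2.235, -0.001]
force: [0.8, 2.2, -1.6]
gripper_width: 0.0583
```

>>> apply_moves --pt "-0.2 0 0 0 5.8" --pt "-0.2 0 0 0 5.8" --pt "-0.2 0 0 0 5.8" --pt "-0.2 0 0 0 5.8" --pt "-0.2 0 0 0 5.8" --pt "-0.2 0 0 0 5.8" --pt "0 0 0 0 5.8" --pt "0 0 0 0 5.8"

```text
clock: 13.45
tool_pos: [0.5535, 0.1946, 0.0284]
ee_rot: [2.208, 2.234, -0.001]
force: [-0.7, 0.7, -0.0]
gripper_width: 0.0579
```

```bash
python3 - <<'E'
from fit import *
d=snap("top","pics/top9.png");cv2.imwrite("pics/top9b.png",cv2.resize(d["image"][145:220,205:305,::-1],(800,600),interpolation=cv2.INTER_CUBIC))
s=robot.observe();print(s["tool_pos"],s["ee_rot"],s["force"],s["gripper_width"])
E
```

```text
[0.55357809 0.19460924 0.0284797 ] [ 2.20739683e+00  2.23404875e+00 -8.81809806e-04] [ 0.13349714 -0.04945415 -0.78953974] 0.057702221834341594
```

View pics/top9b.png

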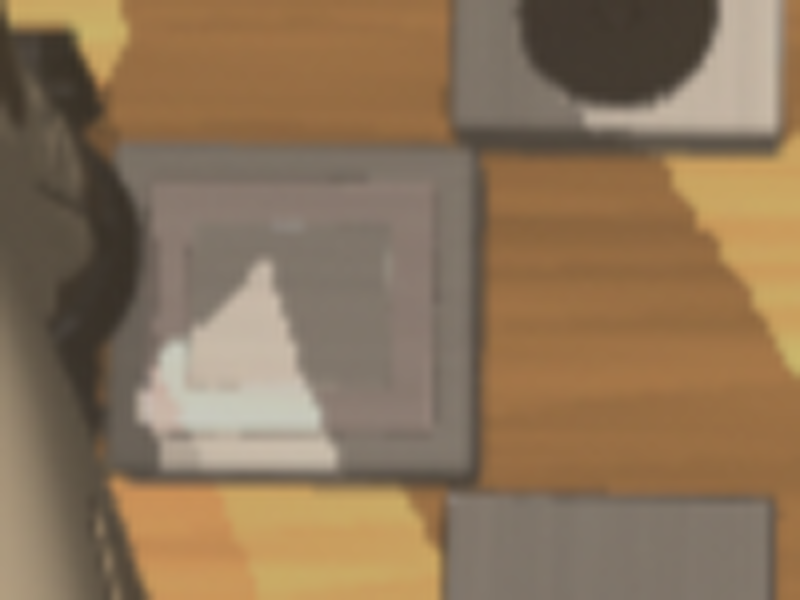

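The pan is entering the gap with clearance on both sides: rows 147 and 473 inside 133 and 494. I'll keep pushing straight.

>>> apply_moves --pt "-0.3 0 0 0 5.8" --pt "-0.4 0 0 0 5.8" --pt "-0.4 0 0 0 5.8" --pt "-0.4 0 0 0 5.8" --pt "-0.4 0 0 0 5.8" --pt "-0.4 0 0 0 5.8" --pt "-0.3 0 0 0 5.8" --pt "-0.2 0 0 0 5.8"

```text
clock: 14.3
tool_pos: [0.554, 0.1669, 0.0285]
ee_rot: [2.208, 2.235, 0.001]
force: [-0.2, 3.8, 0.3]
gripper_width: 0.0579
```

```bash
python3 - <<'E'
from fit import *
d=snap("top","pics/top10.png");cv2.imwrite("pics/top10b.png",cv2.resize(d["image"][145:220,225:325,::-1],(800,600),interpolation=cv2.INTER_CUBIC))
s=robot.observe();print(s["tool_pos"],s["ee_rot"],s["force"],s["gripper_width"])
E
```

```text
[0.5539763  0.16664806 0.02846848] [2.20793598e+00 2.23440445e+00 1.59959233e-04] [-0.55351933  2.36543074  1.83833731] 0.057321326529207364
```

View pics/top10b.png

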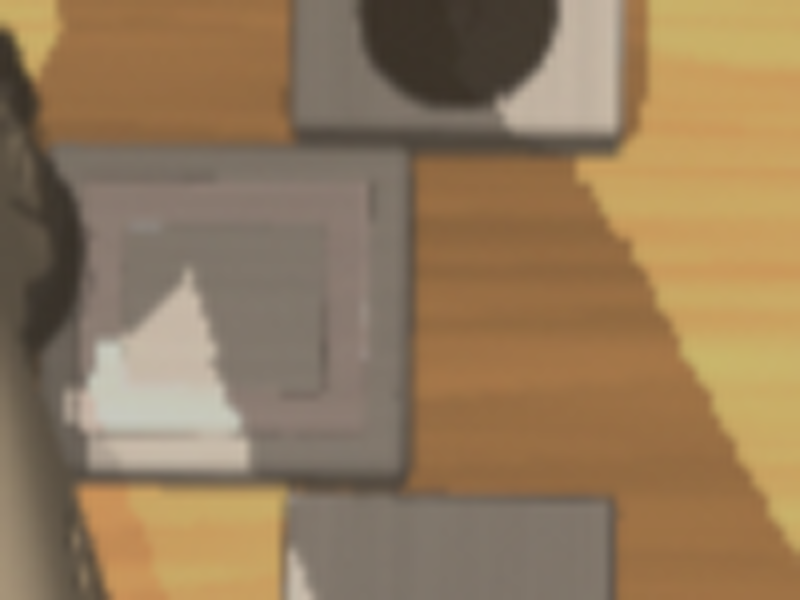

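>>> apply_moves --pt "-0.3 0 0 0 5.8" --pt "-0.4 0 0 0 5.8" --pt "-0.4 0 0 0 5.8" --pt "-0.5 0 0 0 5.8" --pt "-0.5 0 0 0 5.8" --pt "-0.5 0 0 0 5.8" --pt "-0.4 0 0 0 5.8" --pt "-0.3 0 0 0 5.8"

```text
clock: 15.15
tool_pos: [0.5544, 0.1338, 0.0285]
ee_rot: [-2.208, -2.235, -0.001]
force: [-0.2, 4.8, 3.3]
gripper_width: 0.0578
```

```bash
python3 - <<'E'
from fit import *
d=snap("top","pics/top11.png");cv2.imwrite("pics/top11b.png",cv2.resize(d["image"][145:220,235:335,::-1],(800,600),interpolation=cv2.INTER_CUBIC))
s=robot.observe();print(s["tool_pos"],s["ee_rot"],s["force"],s["gripper_width"])
E
```

```text
[0.55435394 0.13333648 0.02845037] [ 2.20802706e+00  2.23409912e+00 -1.89752019e-04] [0.11316302 2.3101415  1.96979519] 0.0579910852545443
```

View pics/top11b.png

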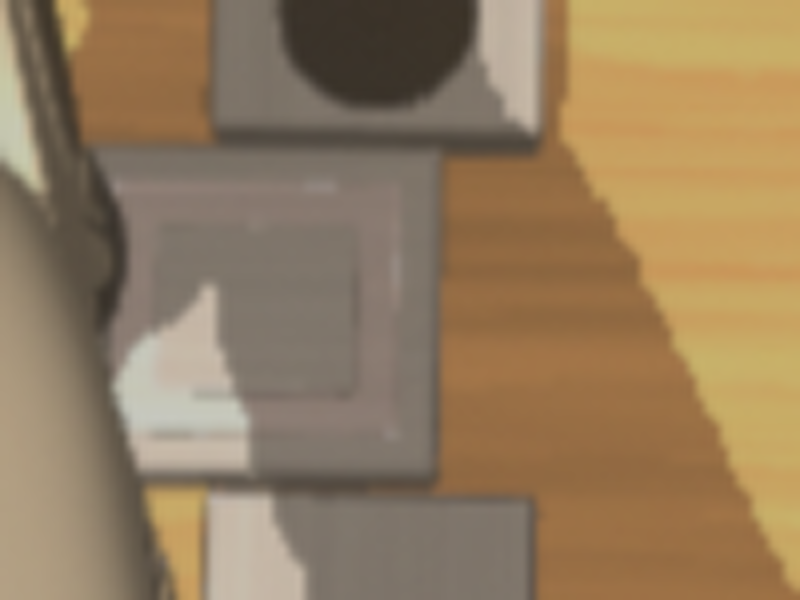

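Still centred and square. The fingers now enter the gap with about 10 mm of clearance on each side.

>>> apply_moves --pt "-0.4 0 0 0 5.8" --pt "-0.5 0 0 0 5.8" --pt "-0.5 0 0 0 5.8" --pt "-0.5 0 0 0 5.8" --pt "-0.5 0 0 0 5.8" --pt "-0.5 0 0 0 5.8" --pt "-0.5 0 0 0 5.8" --pt "-0.4 0 0 0 5.8"

```text
clock: 16.0
tool_pos: [0.5547, 0.0962, 0.0284]
ee_rot: [-2.207, -2.235, -0.001]
force: [-0.3, 5.5, 3.0]
gripper_width: 0.0581
```

>>> apply_moves --pt "-0.4 0 0 0 5.8" --pt "-0.5 0 0 0 5.8" --pt "-0.5 0 0 0 5.8" --pt "-0.5 0 0 0 5.8" --pt "-0.5 0 0 0 5.8" --pt "-0.5 0 0 0 5.8" --pt "-0.4 0 0 0 5.8" --pt "-0.3 0 0 0 5.8"

```text
clock: 16.8
tool_pos: [0.5551, 0.0602, 0.0284]
ee_rot: [-2.207, -2.235, -0.001]
force: [0.6, 4.2, 3.0]
gripper_width: 0.0581
```

```bash
python3 - <<'E'
from fit import *
d=snap("top","pics/top12.png");cv2.imwrite("pics/top12b.png",cv2.resize(d["image"][145:220,270:370,::-1],(800,600),interpolation=cv2.INTER_CUBIC))
s=robot.observe();print(s["tool_pos"],s["ee_rot"],s["force"],s["gripper_width"])
E
```

```text
[0.5550587  0.05968968 0.0284236 ] [-2.20794143e+00 -2.23479206e+00  2.16091579e-04] [0.11081575 3.86390733 2.76420321] 0.05819474155500144
```

View pics/top12b.png

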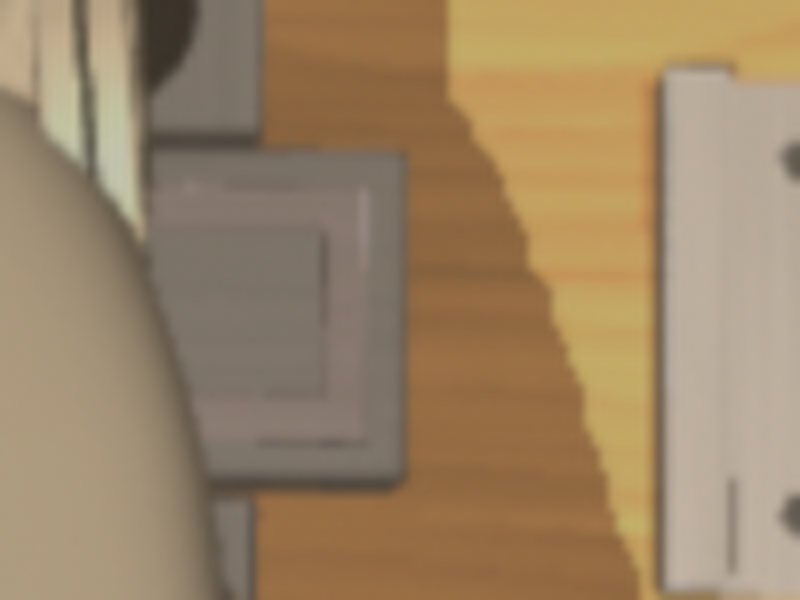

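```bash
python3 - <<'E'
from fe import *
print(*front("pics/top12.png.npz",[(405,153),(402,478)],8,(270,145)))
d=np.load("pics/top12.png.npz");f=lambda P:(np.array(P)+.5)/8-.5+np.array((270,145))
q=p2w(d,f([(663,68),(661,590)]),.026)*1e3;print(q,q.mean(0))
E
```

```text
[[604.45244312 -57.64724784]
 [507.13033852 -58.53685178]] 97.32617036910935 0.523715882411624 [555.28866666  -3.09434742]
[[ 635.7164077  -136.26437198]
 [ 477.09129929 -137.59491697]] [ 556.4038535  -136.92964447]
```

The front edge is parallel to the rail and within 1 mm of its middle line, with 79 mm to go.

>>> apply_moves --pt "-0.4 0 0 0 5.8" --pt "-0.5 0 0 0 5.8" --pt "-0.5 0 0 0 5.8" --pt "-0.5 0 0 0 5.8" --pt "-0.5 0 0 0 5.8" --pt "-0.5 0 0 0 5.8" --pt "-0.4 0 0 0 5.8" --pt "-0.4 0 0 0 5.8"

```text
clock: 17.65
tool_pos: [0.5554, 0.0234, 0.0284]
ee_rot: [-2.207, -2.235, -0.0]
force: [0.0, 6.2, 3.3]
gripper_width: 0.058
```

>>> apply_moves --pt "-0.4 0 0 0 5.8" --pt "-0.5 0 0 0 5.8" --pt "-0.5 0 0 0 5.8" --pt "-0.5 0 0 0 5.8" --pt "-0.4 0 0 0 5.8" --pt "-0.3 0 0 0 5.8" --pt "-0.2 0 0 0 5.8" --pt "-0.1 0 0 0 5.8"

```text
clock: 18.45
tool_pos: [0.5557, -0.0056, 0.0284]
ee_rot: [-2.207, -2.235, -0.0]
force: [0.4, 6.1, 3.9]
gripper_width: 0.0583
```

```bash
python3 - <<'E'
from fit import *
d=snap("top","pics/top13.png");cv2.imwrite("pics/top13b.png",cv2.resize(d["image"][145:220,280:380,::-1],(800,600),interpolation=cv2.INTER_CUBIC))
s=robot.observe();print(s["tool_pos"],s["ee_rot"],s["force"],s["gripper_width"])
E
```

```text
[ 0.55562105 -0.00566826  0.02838095] [-2.20686649e+00 -2.23468524e+00 -5.24945517e-05] [-0.12242315  6.29940879  4.80101377] 0.0583291537897538
```

View pics/top13b.png

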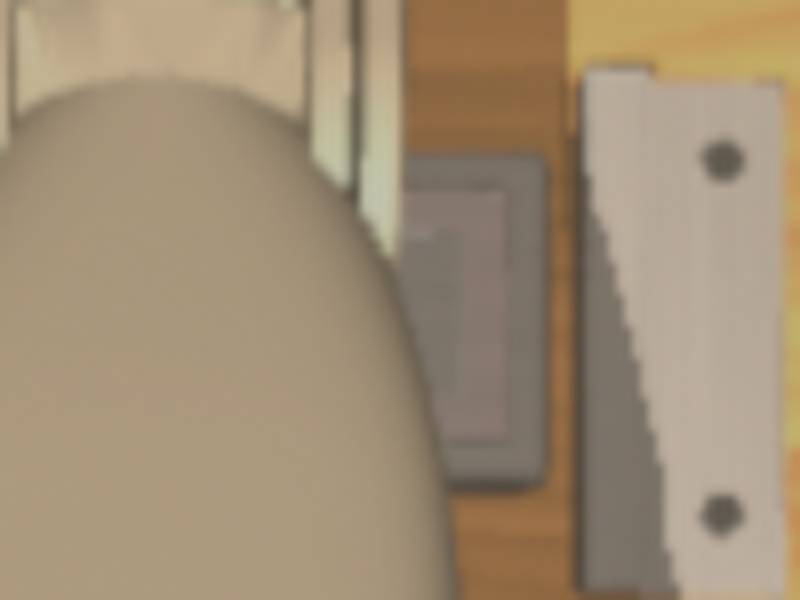

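About 13 mm remains. I'll close in slowly and watch the force.

>>> apply_moves --pt "-0.2 0 0 0 5.8" --pt "-0.2 0 0 0 5.8" --pt "-0.2 0 0 0 5.8" --pt "-0.15 0 0 0 5.8" --pt "-0.15 0 0 0 5.8" --pt "-0.1 0 0 0 5.8" --pt "-0.1 0 0 0 5.8" --pt "0 0 0 0 5.8"

```text
clock: 19.3
tool_pos: [0.5558, -0.0165, 0.0284]
ee_rot: [-2.207, -2.235, -0.0]
force: [-0.2, 5.3, 4.4]
gripper_width: 0.0579
```

>>> apply_moves --pt "-0.05 0 0 0 5.8" --pt "-0.05 0 0 0 5.8" --pt "-0.05 0 0 0 5.8" --pt "-0.05 0 0 0 5.8" --pt "0 0 0 0 5.8" --pt "0 0 0 0 5.8" --pt "0 0 0 0 5.8" --pt "0 0 0 0 5.8"

```text
clock: 20.1
tool_pos: [0.5558, -0.018, 0.0284]
ee_rot: [-2.206, -2.235, -0.001]
force: [0.1, 5.0, 3.2]
gripper_width: 0.0581
```

```bash
python3 - <<'E'
from fit import *
d=snap("top","pics/top14.png");cv2.imwrite("pics/top14b.png",cv2.resize(d["image"][145:220,280:380,::-1],(800,600),interpolation=cv2.INTER_CUBIC))
s=robot.observe();print(s["tool_pos"],s["ee_rot"],s["force"],s["gripper_width"])
E
```

```text
[ 0.55577779 -0.01801654  0.02840461] [-2.20591095e+00 -2.23482940e+00 -9.41278369e-04] [-0.50133628  6.33961     3.29670637] 0.05776536851971411
```

View pics/top14b.png

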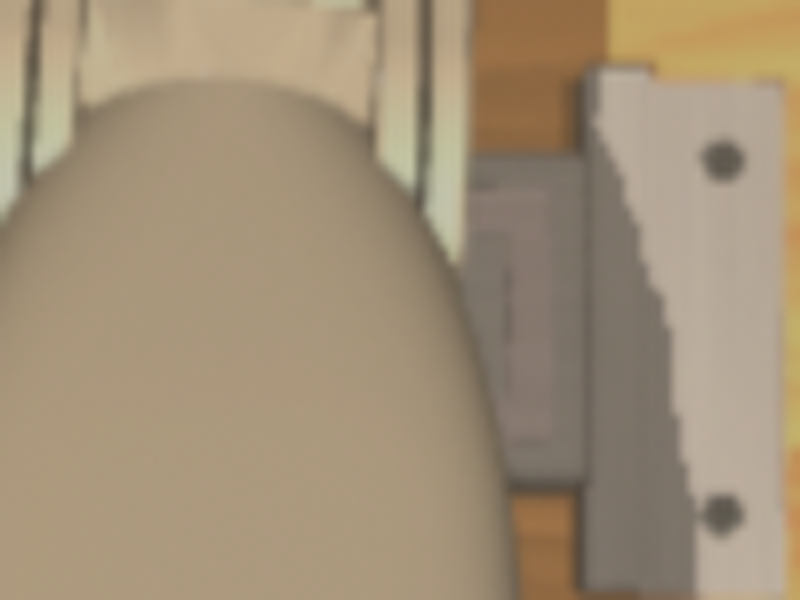

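>>> apply_moves --pt "-0.05 0 0 0 5.8" --pt "-0.05 0 0 0 5.8" --pt "-0.05 0 0 0 5.8" --pt "0 0 0 0 5.8" --pt "0 0 0 0 5.8" --pt "0 0 0 0 5.8" --pt "0 0 0 0 5.8" --pt "0 0 0 0 5.8"

```text
clock: 20.95
tool_pos: [0.5558, -0.018, 0.0284]
ee_rot: [-2.204, -2.234, -0.004]
force: [-0.6, 10.5, 4.5]
gripper_width: 0.0581
```

The force is climbing while the tool stands still at y=−0.018, so the pan is on the rail. I'll press slightly more to seat it square.

>>> apply_moves --pt "-0.05 0 0 0 5.8" --pt "-0.05 0 0 0 5.8" --pt "-0.05 0 0 0 5.8" --pt "-0.05 0 0 0 5.8" --pt "0 0 0 0 5.8" --pt "0 0 0 0 5.8" --pt "0 0 0 0 5.8" --pt "0 0 0 0 5.8"

```text
clock: 21.75
tool_pos: [0.5558, -0.0181, 0.0285]
ee_rot: [-2.201, -2.233, -0.009]
force: [0.4, 15.5, 5.0]
gripper_width: 0.058
```

>>> apply_moves --pt "0.2 0 0 0 5.8" --pt "0.3 0 0 0 5.8" --pt "0.4 0 0 0 5.8" --pt "0.4 0 0 0 5.8" --pt "0.4 0 0 0 5.8" --pt "0.4 0 0 0 5.8" --pt "0 0 -2 0 5.8" --pt "0 0 -3 0 5.8"

```text
clock: 22.55
tool_pos: [0.5538, -0.0012, 0.0766]
ee_rot: [-2.205, -2.233, 0.007]
force: [0.4, -0.0, 0.6]
gripper_width: 0.0581
```

>>> apply_moves --pt "0 0 -3 0 5.8" --pt "0 0 -4 0 5.8" --pt "0 0 -4 0 5.8" --pt "3.5 -2 0 0 5.8" --pt "3.5 -3 0 0 5.8" --pt "3.5 -3 0 0 5.8" --pt "3.5 -3 0 0 5.8" --pt "3.5 -3 0 0 5.8"

```text
clock: 23.35
tool_pos: [0.4124, 0.1729, 0.1884]
ee_rot: [2.208, 2.234, 0.0]
force: [0.9, 1.1, 0.5]
gripper_width: 0.0582
```

```bash
python3 - <<'E'
from fit import *
d=snap("top","pics/top15.png");cv2.imwrite("pics/top15b.png",cv2.resize(d["image"][145:220,270:370,::-1],(800,600),interpolation=cv2.INTER_CUBIC))
d=snap("side","pics/s15.png");cv2.imwrite("pics/s15b.png",cv2.resize(d["image"][100:310,150:430,::-1],(800,600),interpolation=cv2.INTER_CUBIC))
s=robot.observe();print(s["tool_pos"],s["ee_rot"],s["force"],s["gripper_width"])
E
```

```text
[0.41009324 0.17481703 0.18832789] [-2.19861588e+00 -2.24168881e+00  1.55293704e-03] [ 0.4505887  -0.44130202  0.07579934] 0.05789703807050293
```

View pics/top15b.png

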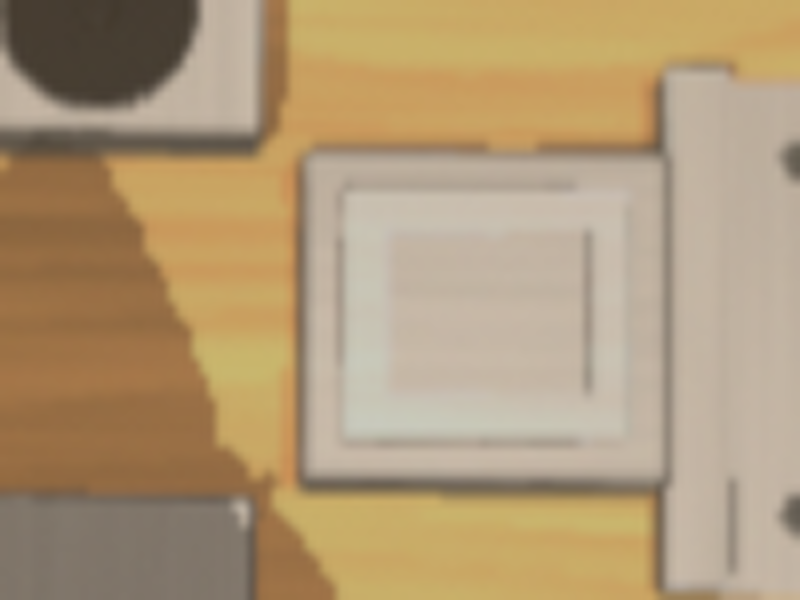

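View pics/s15b.png

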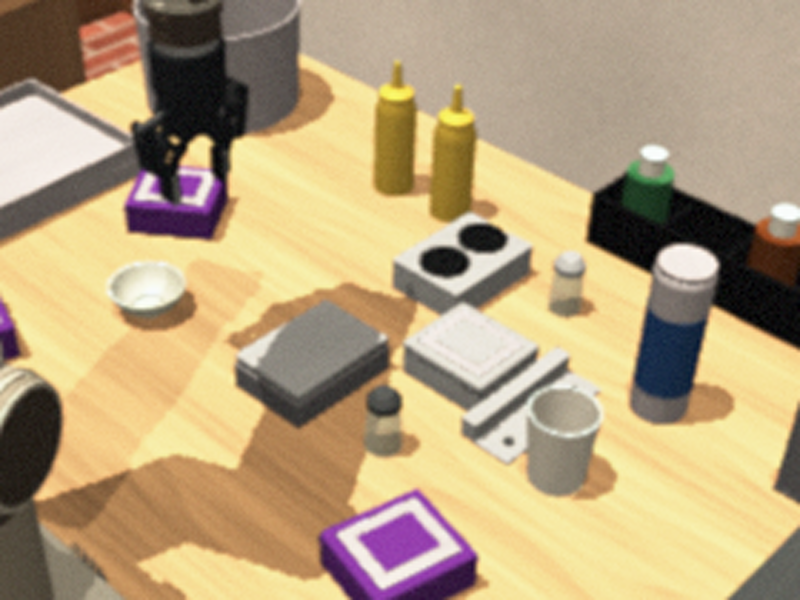

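The pan is flush: its front edge is at column 665, on the rail face line, with corner rows 154 to 482 inside the rail's 68 to 590. Bystanders are in place. I'll check the numbers, then hand in.

```bash
python3 - <<'E'
from fit import *
fit("pics/top15.png.npz",[(305,153),(666,155),(666,482),(303,482)],8,(270,145))
d=imaging.get_image("top")["image"]; a=cv2.imread("pics/top0.png")[:,:,::-1]
s=robot.observe();print(np.abs(s["joint_velocities"]).max(),s["clock"])
E
```

```text
pan x 555.6 y -82.2 yaw 0.96 scale 0.978 res 0.23px | offset from line -0.3, yaw rel .75: 0.21
0.05939806057362036 23.5
```

>>> apply_moves --pt "0 0 0 0 5.8" --pt "0 0 0 0 5.8" --pt "0 0 0 0 5.8" --pt "0 0 0 0 5.8" --pt "0 0 0 0 5.8" --pt "0 0 0 0 5.8" --pt "0 0 0 0 5.8" --pt "0 0 0 0 5.8"

```text
clock: 24.3
tool_pos: [0.4138, 0.1719, 0.1883]
ee_rot: [2.208, 2.235, -0.0]
force: [-0.4, -0.5, 0.3]
gripper_width: 0.0581
```

```bash
python3 -c "
from bench import finish_job
print(finish_job())"
```

```text
the job is handed in; nothing more can be done
None
```

The pan went through the gap and now rests flush against the stop rail, near its middle. I handed the job in at 24 s.

**What I did:**
- One −x nudge on the pan's rear corner turned it partly square and shifted it towards the gap line.
- I then pushed it from behind with the sides of both fingers, correcting about 5 mm of sideways offset before the entrance.
- I pressed it onto the rail until it stalled at about 15 N, then backed the arm off and raised it clear.

**Last checks:**
- **Position:** the pan's centre fitted 0.3 mm from the gap line, and its front edge lies on the rail face in the top view. Its centre is about 1 mm from the rail middle measured directly, which is about the limit of the camera calibration.
- **Squareness:** it is within about 0.2° of the rail's direction, which I took as 0.75° averaged from readings between 0.4° and 1.25°.
- **Bystanders:** by eye in the side view, the bottles, shakers, bowl, cup and can are standing where they were. I did not measure this.
- **Measurement disagreement:** the corner fits came out up to 2% small because of how the edges were picked. Early pan angle readings differed by 2 to 3° for the same reason. I saw no contact with the scale or the topping box.

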